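# Find the latched key on the switch box and release it

## Robot

A 6-joint arm with a two-finger parallel gripper is mounted at the origin on a cart in front of the work surface, level with it; the furniture and walls round the work are solid. World frame = base frame: x ahead of the robot, y to its left, z up, the work surface at z = 0. Lengths are in m, angles in rad, forces in N, time in s.
With the tool pointing down it reaches from about 0.225 to 0.875 m from the base axis. Payload 3.4 kg.
Tool frame: the origin (TCP) lies midway between the tips of the shut fingers; the grasp point (between the pads) lies 19 mm behind it (pinch_z is the distance from the TCP to the grasp point, in m); z points along the fingers, y is the line along which they close (so a half turn about z gives the same grasp; the last joint's range is limited). The gripper opens to 85 mm and grips with 20 to 120 N. Pads are 22 mm wide; open, the fingers measure 114 mm over their backs; the gripper's body (76 mm by 85 mm) begins 54 mm behind the grasp point. The pads swing forward as they close: fully open they stand 13 mm farther back than shut.
Start: joints at [1.142, 0.276, 1.505, -0, 1.361, -0.121], TCP at [0.174, 0.548, 0.231] pointing down, gripper open.
Joint ranges: [-2.89, 2.89], [-0.75, 2.08], [0.22, 2.7], [-1.18, 4.32], [0.11, 2.71], [-2.7, 2.7]. Speed limits (rad/s): [2.57, 2.57, 3.14, 3.14, 3.14, 3.14].

## Interface

Orientations are given as a unit quaternion [w, x, y, z].
In Python, from rig import get_state, get_image, sign_off, pinch_z gives the robot as it stands.
- The arm moves only by the tool send_rows, never from a script. Its argument "steps" is one flat list of numbers, 5 for each row, row after row: the gripper's target within -1 to 1 (fully open at 1, half-way at 0, shut at -1), then the shift along the tool's x, y, z in cm, then the turn about the tool's z in degrees. In form: [gripper, x, y, z, roll, gripper, x, y, z, roll, ...]. A call has 1 to 12 rows; each row shifts and turns the commanded pose from where the row before left it, along the tool's axes as they then stand; what a row does not reach is not made up. A row lasts 1/10 s, in which the tool goes at most 50 mm and 8.59 degrees, less where a joint would pass 70% of its speed; a pose out of reach is approached as far as the arm can. A call is refused whole if a number of a shift passes 5 or a number of a turn 8.59, either way. A call with a gripper value outside its range is refused whole. The fingers move at their own pace and stop on an object; "newtons" is the grip in N (left out, the last holds). Time passes only in rows, so rows that do not move let the fingers close. It gives the time, the measured TCP pose, the force, the opening and the grip force at its end, in the units of the state.
- get_state(): the state, without advancing time (a new reading comes with each control period).
- get_image(name): name is "scene" or "top" or "wrist"; returns a dict with "color" (400x640x3 uint8, red, green, blue), "mtx" (3x3 intrinsics, pixels), "k1" (the pictures are not rectified: a ray, as slopes to the right and down, at radius r is drawn at 1 + k1 r^2 times it, then the intrinsics apply), "T" (4x4, takes a point from camera to world coordinates); the wrist camera has in their place "mount" (4x4, takes a point from camera to tool coordinates, whose origin is the TCP and whose axes are the flange's). Camera axes: x right, y down, z forward; pixel columns grow to the right and rows downward; lengths in m; the calibration is good to about 2 mm. A picture is of the moment at which its call begins: read the wrist's pose just before it. There is no depth.
- sign_off(): hands the job in; it is judged then, once.
The state is a dict: "clock": time; "qpos": joint angles; "qd": joint speeds; "effort": joint torques, N m; "position": TCP position; "ee_rot": TCP orientation; "contact_force": force on the tool from outside, world axes, zero at the start; "moment": the same for the moment, N m; "width": finger opening in m; "gripper_force": force on a finger pad.
Only numpy, scipy, OpenCV 4.12 (cv2) and the standard library are available. Lean on these libraries where they do the work, as an engineer would, in place of code of your own. Each camera call takes 0.05 s, during which the arm holds its last target. There are 200 camera calls.

## Task

One of the four keys on the bench's switch box has been left latched down. With the fingertips, tap every key lightly in turn from left to right as the robot sees them, so gently that no raised key goes more than half-way down and the latched one stays latched; after all four taps press the latched key firmly down to its stop and let go, so that it comes up level with the others. Only touch the keys: grasp nothing, and leave the jar, the marker and the small air cap where they are.

Things in the scene. Friction and masses are not known exactly. Their poses are not given: they have to be found in the camera images.
- switch_box: Grey steel switch box with a dark steel top plate, standing fixed on the bench: 100 (x) x 260 (y) x 50 mm high. Origin at the centre of its underside, on the bench; z up, y runs along the row of keys, +y to the robot's left. Four key places lie on its centre line (x = 0) at y = +84, +28, -28 and -84 mm, left to right.
- keyseat_a: Black square bezel (40 mm) and seat of key a, fixed in the box; it carries the key. Origin on the key's vertical axis at bench level; the bezel stands 2.7 mm above the 50 mm high top plate. Which of the four places of the row key a occupies varies.
- key_a_top (a point): Centre of the top face of key a, which moves with the key. A white square key, 31 x 31 mm, same as the other three; its top stands 66 mm above the bench when the key is up, 61 mm when latched down, 56 mm when pressed to its stop.
- key_a (a joint): Depth of key a in m: 0 = up, 0.005 = latched down, 0.010 = stop, growing as it is pressed. An up key yields on a spring: 2 N to start it, 0.7 N more per mm, and springs back up when let go. The latched key (one of the four, all look alike but for the height) rests rigidly on its catch until pushed with about 5.5 N; pressed to 0.0085 or deeper (about 8 N; 9 N at the stop) and held there for a quarter of a second, the catch lets go, and the key rises to 0 when let go.
- keyseat_b: Black square bezel (40 mm) and seat of key b, fixed in the box; it carries the key. Origin on the key's vertical axis at bench level; the bezel stands 2.7 mm above the 50 mm high top plate. Which of the four places of the row key b occupies varies.
- key_b_top (a point): Centre of the top face of key b, which moves with the key. A white square key, 31 x 31 mm, same as the other three; its top stands 66 mm above the bench when the key is up, 61 mm when latched down, 56 mm when pressed to its stop.
- key_b (a joint): Depth of key b in m: 0 = up, 0.005 = latched down, 0.010 = stop, growing as it is pressed. An up key yields on a spring: 2 N to start it, 0.7 N more per mm, and springs back up when let go. The latched key (one of the four, all look alike but for the height) rests rigidly on its catch until pushed with about 5.5 N; pressed to 0.0085 or deeper (about 8 N; 9 N at the stop) and held there for a quarter of a second, the catch lets go, and the key rises to 0 when let go.
- keyseat_c: Black square bezel (40 mm) and seat of key c, fixed in the box; it carries the key. Origin on the key's vertical axis at bench level; the bezel stands 2.7 mm above the 50 mm high top plate. Which of the four places of the row key c occupies varies.
- key_c_top (a point): Centre of the top face of key c, which moves with the key. A white square key, 31 x 31 mm, same as the other three; its top stands 66 mm above the bench when the key is up, 61 mm when latched down, 56 mm when pressed to its stop.
- key_c (a joint): Depth of key c in m: 0 = up, 0.005 = latched down, 0.010 = stop, growing as it is pressed. An up key yields on a spring: 2 N to start it, 0.7 N more per mm, and springs back up when let go. The latched key (one of the four, all look alike but for the height) rests rigidly on its catch until pushed with about 5.5 N; pressed to 0.0085 or deeper (about 8 N; 9 N at the stop) and held there for a quarter of a second, the catch lets go, and the key rises to 0 when let go.
- keyseat_d: Black square bezel (40 mm) and seat of key d, fixed in the box; it carries the key. Origin on the key's vertical axis at bench level; the bezel stands 2.7 mm above the 50 mm high top plate. Which of the four places of the row key d occupies varies.
- key_d_top (a point): Centre of the top face of key d, which moves with the key. A white square key, 31 x 31 mm, same as the other three; its top stands 66 mm above the bench when the key is up, 61 mm when latched down, 56 mm when pressed to its stop.
- key_d (a joint): Depth of key d in m: 0 = up, 0.005 = latched down, 0.010 = stop, growing as it is pressed. An up key yields on a spring: 2 N to start it, 0.7 N more per mm, and springs back up when let go. The latched key (one of the four, all look alike but for the height) rests rigidly on its catch until pushed with about 5.5 N; pressed to 0.0085 or deeper (about 8 N; 9 N at the stop) and held there for a quarter of a second, the catch lets go, and the key rises to 0 when let go.
- jar: Loose glass jar with a yellow lid, 62 mm diameter, 78 mm high, standing to the left of the box. Origin at the centre of its underside. Not part of the job.
- marker: Loose white marker pen with a black cap, 123 x 17 x 18 mm, lying in front of the box. Origin at the centre of its underside. Not part of the job.
- air_cap: Loose small brass-coloured air cap, 27 mm diameter, 16 mm high, lying in front of the box. Origin at the centre of its underside. Not part of the job.

How it is judged:
On the way, in this order (a step that is already met when the one before it is completed fails the run):
1. the leftmost key is touched with a fingertip (at least 0.4 N) (((y of key_a_top in the frame of switch_box between 0.064 and 0.104 m and contact force between the fingers and keyseat_a above 0.4 N) or (y of key_b_top in the frame of switch_box between 0.064 and 0.104 m and contact force between the fingers and keyseat_b above 0.4 N) or (y of key_c_top in the frame of switch_box between 0.064 and 0.104 m and contact force between the fingers and keyseat_c above 0.4 N) or (y of key_d_top in the frame of switch_box between 0.064 and 0.104 m and contact force between the fingers and keyseat_d above 0.4 N))), for 0.04 s.
2. the second key is touched with a fingertip (at least 0.4 N) (((y of key_a_top in the frame of switch_box between 0.008 and 0.048 m and contact force between the fingers and keyseat_a above 0.4 N) or (y of key_b_top in the frame of switch_box between 0.008 and 0.048 m and contact force between the fingers and keyseat_b above 0.4 N) or (y of key_c_top in the frame of switch_box between 0.008 and 0.048 m and contact force between the fingers and keyseat_c above 0.4 N) or (y of key_d_top in the frame of switch_box between 0.008 and 0.048 m and contact force between the fingers and keyseat_d above 0.4 N))), for 0.04 s.
3. the third key is touched with a fingertip (at least 0.4 N) (((y of key_a_top in the frame of switch_box between -0.048 and -0.008 m and contact force between the fingers and keyseat_a above 0.4 N) or (y of key_b_top in the frame of switch_box between -0.048 and -0.008 m and contact force between the fingers and keyseat_b above 0.4 N) or (y of key_c_top in the frame of switch_box between -0.048 and -0.008 m and contact force between the fingers and keyseat_c above 0.4 N) or (y of key_d_top in the frame of switch_box between -0.048 and -0.008 m and contact force between the fingers and keyseat_d above 0.4 N))), for 0.04 s.
4. the rightmost key is touched with a fingertip (at least 0.4 N) (((y of key_a_top in the frame of switch_box between -0.104 and -0.064 m and contact force between the fingers and keyseat_a above 0.4 N) or (y of key_b_top in the frame of switch_box between -0.104 and -0.064 m and contact force between the fingers and keyseat_b above 0.4 N) or (y of key_c_top in the frame of switch_box between -0.104 and -0.064 m and contact force between the fingers and keyseat_c above 0.4 N) or (y of key_d_top in the frame of switch_box between -0.104 and -0.064 m and contact force between the fingers and keyseat_d above 0.4 N))), for 0.04 s.
5. the latched key, still latched until now, has been pressed free and stands up again (value of joint key_c below 0.0015 m), for 0.2 s.
At the end, for the whole second after the job is handed in: All four keys are up (each within 1.5 mm of its upper stop), after the four taps in order from left to right and the release of the latched key; the jar, the marker and the air cap are within 15 mm of where they stood (value of joint each of key_a, key_b, key_c, key_d below 0.0015 m and distance of each of jar, marker, air_cap from where it was at the start of the episode below 0.015 m); the robot touches nothing.
It fails at once if a key that was up is pressed deeper than 6 mm: it would switch its outlet on (value of joint any of key_a, key_b, key_d above 0.006 m).
It fails at once if the jar, the marker or the air cap is pushed more than 20 mm or lifted more than 15 mm (distance of any of jar, marker, air_cap from where it was at the start of the episode above 0.02 m or height (world z) of any of jar, marker, air_cap above 0.015 m).
It also fails if it takes over 51 s, if anything falls off the work surface, if the arm or the gripper's body presses on something with over 40 N, if the wrist force passes 120 N, or if a joint passes its speed limit or range.

## Working session

There is one attempt and no reset: what is moved stays moved. The work goes in short steps, Python scripts to look and compute and a tool call to move; the robot and the scene stay as the last step left them, time stands still between calls to the robot, and variables do not carry over. Pictures are saved under pics/ and viewed, at most 10 in all, crops included, and the job is handed in when it is done.

Besides the shell and the picture viewer there is one more tool, called after "Call:" as name(argument=value, ...) on one line, values as JSON. send_rows: Moves the arm, as the interface text tells. Its arguments: {"type":"object","properties":{"steps":{"type":"array"},"newtons":{"type":"number"}},"required":["steps"]}

```bash
ls; mkdir -p pics
python3 - <<'E'
from rig import *
import cv2,numpy as np
s=get_state();print(s)
for n in("scene","top"):
    d=get_image(n);np.savez(f"pics/{n}0.npz",**{k:v for k,v in d.items()})
    cv2.imwrite(f"pics/{n}0.png",d["color"][:,:,::-1]);print(n,d["mtx"],d["k1"],d["T"])
E
```

```text
pics
{'clock': 0.0, 'qpos': array([ 1.14205447e+00,  2.76603387e-01,  1.50614581e+00,  1.19407407e-05,
        1.36067182e+00, -1.20964647e-01]), 'qd': array([-0.00038138,  0.00061955,  0.00097745, -0.00031319,  0.00105873,
       -0.00168254]), 'effort': array([ 9.45823231e-04, -4.16768432e+01, -2.45800620e+01, -3.15378547e-04,
        1.10488309e-02, -6.80987725e-06]), 'position': array([0.17395347, 0.54750639, 0.23042986]), 'ee_rot': array([-2.53732287e-04,  1.53283107e-01,  9.88181893e-01, -8.78281269e-04]), 'contact_force': array([-0.51445313,  0.7057451 , -0.07750384]), 'moment': array([0.08490438, 0.01231009, 0.00888043]), 'gripper_force': 0.0, 'width': 0.08537927710699884}
scene [[457.6057559    0.         320.46266492]
 [  0.         457.6057559  198.18234979]
 [  0.           0.           1.        ]] 0.016655862811326156 [[ 4.44823550e-01 -5.39035084e-01  7.15243447e-01 -1.23461243e-01]
 [-8.95618039e-01 -2.67203099e-01  3.55627377e-01 -1.47804874e-01]
 [-5.80367322e-04 -7.98776366e-01 -6.01627776e-01  5.85251766e-01]
 [ 0.00000000e+00  0.00000000e+00  0.00000000e+00  1.00000000e+00]]
top [[383.06379877   0.         319.52515453]
 [  0.         383.06379877 204.04659094]
 [  0.           0.           1.        ]] -0.08225795181448203 [[-0.0215424  -0.97992303  0.19820892  0.34535619]
 [-0.99973001  0.01938726 -0.01280747  0.14191333]
 [ 0.0087076  -0.19843131 -0.98007612  0.92607307]
 [ 0.          0.          0.          1.        ]]
```

View pics/scene0.png

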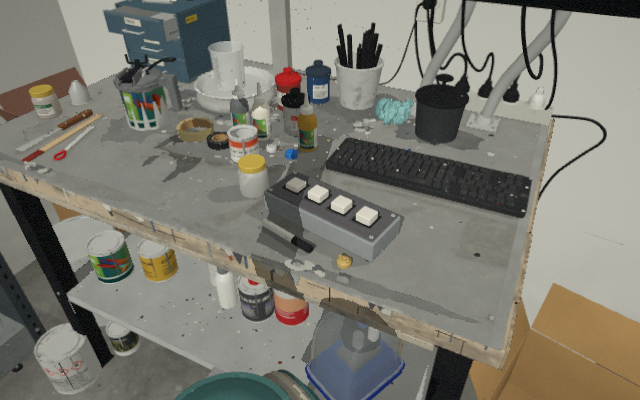

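View pics/top0.png

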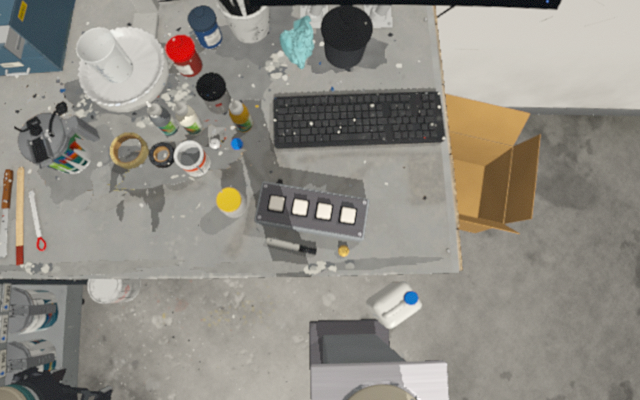

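The scene view shows the box with keys at about (296,184), (318,193), (341,204) and (367,215), the leftmost one in shadow. In the top view they are at (276,203), (300,207), (324,211) and (348,214), with the jar lid at (229,202), the marker at (290,246) and the cap at (343,251). Next I'll locate the keys in both views.

```bash
cat > h.py <<'E'
import cv2,numpy as np
def ray(d,uv,T=None):
    T=d["T"] if T is None else T
    p=np.linalg.inv(d["mtx"])@[uv[0],uv[1],1]; q=p[:2].copy(); k=float(d["k1"])
    for _ in range(20): q=p[:2]/(1+k*(q@q))
    return T[:3,3],T[:3,:3]@np.r_[q,1]
def onz(d,uv,z,T=None):
    o,r=ray(d,uv,T); return o+r*(z-o[2])/r[2]
def tri(r1,r2):
    (a,u),(b,v)=r1,r2
    t=np.linalg.lstsq(np.c_[u,-v],b-a,rcond=None)[0]
    return (a+t[0]*u+b+t[1]*v)/2,np.linalg.norm(a+t[0]*u-b-t[1]*v)
def blob(img,c,thr,w=14,f=4):
    c=np.array(c);x0,y0=c-w
    g=cv2.cvtColor(img,cv2.COLOR_RGB2GRAY)[y0:y0+2*w,x0:x0+2*w]
    g=cv2.resize(g,None,fx=f,fy=f,interpolation=cv2.INTER_CUBIC)
    n,l,st,ce=cv2.connectedComponentsWithStats((g>thr).astype(np.uint8))
    i=l[w*f,w*f]; return (ce[i]+.5)/f-.5+[x0,y0],st[i],g[w*f,w*f]
E
python3 - <<'E'
from h import *
t=np.load("pics/top0.npz");s=np.load("pics/scene0.npz")
P=[]
for a,b in zip([(276,203),(300,207),(324,211),(348,214)],[(296,184),(318,193),(341,204),(367,215)]):
    gt=int(cv2.cvtColor(t["color"],7)[a[1],a[0]]);gs=int(cv2.cvtColor(s["color"],7)[b[1],b[0]])
    ca,sa,_=blob(t["color"],a,gt*.7);cb,sb,_=blob(s["color"],b,gs*.93)
    p,e=tri(ray(t,ca),ray(s,cb));q=onz(t,ca,.066);P.append(q)
    print(gt,gs,ca.round(1),sa[2:],cb.round(1),sb[2:],p.round(4),round(e,4),"z66",q.round(4),"scene z66",onz(s,cb,.066).round(4))
P=np.array(P);print(np.linalg.norm(np.diff(P,axis=0),axis=1))
for i,(d,cs) in enumerate(((t,(312,209)),(s,(332,205)))):
    x,y=cs;cv2.imwrite(f"pics/c{i}.png",cv2.resize(d["color"][y-50:y+50,x-75:x+75,::-1],None,fx=5,fy=5,interpolation=2))
E
python3 -c "
import cv2,numpy as np
cv2.imwrite('pics/cc.png',cv2.resize(np.vstack([cv2.imread('pics/c0.png'),cv2.imread('pics/c1.png')]),None,fx=.6,fy=.6))"
```

```text
183 150 [276.2 202.8] [  62   59 2890] [296.6 182.9] [  75   45 1905] [0.5263 0.2297 0.0586] 0.0021 z66 [0.5242 0.2299 0.066 ] scene z66 [0.5177 0.2236 0.066 ]
239 210 [299.8 206.9] [  61   64 3100] [316.4 192.8] [  78   67 2955] [0.5144 0.1771 0.0593] 0.0019 z66 [0.5136 0.176  0.066 ] scene z66 [0.5058 0.1737 0.066 ]
239 211 [323.7 210.9] [  61   64 3103] [340.  203.5] [  80   69 3226] [0.504  0.1221 0.0591] 0.0018 z66 [0.5032 0.1215 0.066 ] scene z66 [0.4953 0.1193 0.066 ]
239 209 [347.8 214.9] [  60   63 3094] [365.4 215. ] [  85   74 3641] [0.4936 0.0668 0.0588] 0.0014 z66 [0.4927 0.0668 0.066 ] scene z66 [0.4848 0.0645 0.066 ]
[0.05489232 0.05553976 0.05562631]
```

View pics/cc.png

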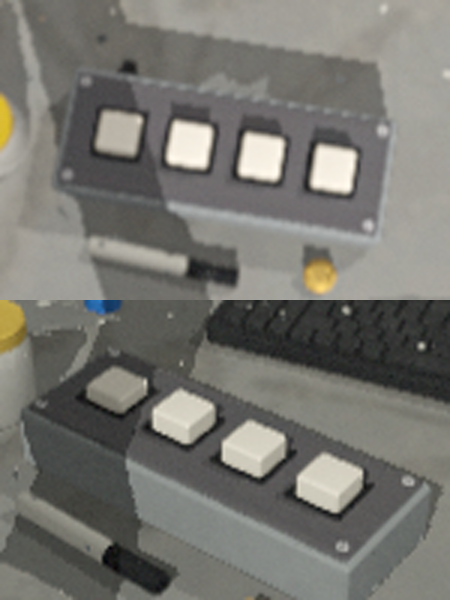

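Call:
send_rows(steps=[-1, 0, 0, 0, -6.7, -1, -2.5, -1.5, 0, 0, -1, -2.5, -1.5, 0, 0, -1, -2.5, -1.5, 0, 0, -1, -2.5, -1.5, 0, 0, -1, -2.5, -1.5, 0, 0, -1, -2.5, -1.5, 0.5, 0, -1, -2.5, -1.5, 0.5, 0, -1, -2.5, -1.5, 0.5, 0, -1, -2.5, -1.5, 0.5, 0, -1, -2.5, -1.5, 0.5, 0, -1, -2.5, -1.5, 0.5, 0], newtons=20)

```text
clock: 1.3
position: [0.4134, 0.3328, 0.2007]
ee_rot: [-0.0, 0.095, 0.995, -0.0]
contact_force: [0.2, -0.4, 0.3]
width: -0.0001
gripper_force: 0.0
```

Call:
send_rows(steps=[-1, -2.5, -1.5, 0, 0, -1, -2.5, -1.5, 0, 0, -1, -2.5, -1.5, 0, 0, -1, -2.5, -1.5, 0, 0, -1, -2.5, -1.5, 0, 0, -1, 0, 0, 0, 0, -1, 0, 0, 0, 0, -1, 0, 0, 0, 0])

```text
clock: 2.1
position: [0.5205, 0.2369, 0.201]
ee_rot: [-0.001, 0.095, 0.995, 0.0]
contact_force: [0.2, -0.6, 0.2]
width: -0.0001
gripper_force: 0.0
```

Run:
```python
from rig import *
from h import *
from scipy.spatial.transform import Rotation as R
s=get_state();d=get_image("wrist")
M=np.eye(4);w=s["ee_rot"];M[:3,:3]=R.from_quat(np.r_[w[1:],w[0]]).as_matrix();M[:3,3]=s["position"]
T=M@d["mount"];np.savez("pics/w.npz",T=T,**d)
print(s["clock"],s["position"],s["contact_force"],s["width"],M[:3,:3].round(3))
cv2.imwrite("pics/w.png",d["color"][:,:,::-1])
```

```text
2.1 [0.52045079 0.23694279 0.20099146] [ 0.18897948 -0.6127864   0.22417528] -0.00011062746196088464 [[-0.982  0.189 -0.001]
 [ 0.189  0.982  0.   ]
 [ 0.001  0.    -1.   ]]
```

View pics/w.png

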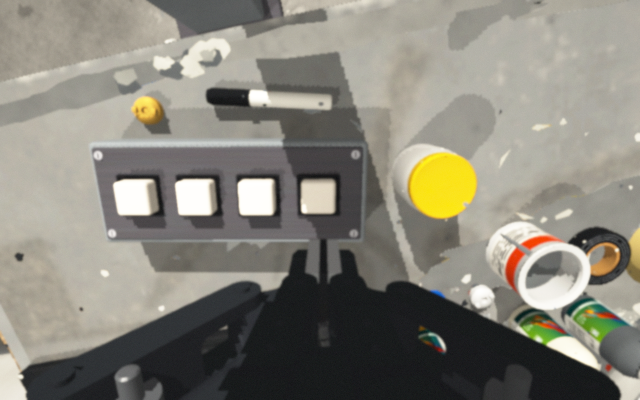

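The wrist view shows the keys at (319,196), (257,196), (196,196) and (136,197) from left to right, and the jar lid at (443,185), clear of the fingers. I'll cast these onto the key plane and check against the screws.

```bash
python3 - <<'E'
from h import *
d=np.load("pics/w.npz")
for a,th in zip([(319,196),(257,196),(196,196),(136,197)],[.8]*4):
    g=int(cv2.cvtColor(d["color"],7)[a[1],a[0]])
    c,st,_=blob(d["color"],a,g*th,w=28);print(c.round(1),st[2:],onz(d,c,.066).round(4),onz(d,c,.061).round(4))
S=np.array([onz(d,u,.05) for u in [(355.5,156),(353.5,233.5),(112,234.5),(98,156)]]);print(S.round(4),S.mean(0))
E
python3 -c "
import cv2
cv2.imwrite('pics/wc.png',cv2.resize(cv2.imread('pics/w.png')[140:245,85:375],None,fx=2.7,fy=2.7,interpolation=2))"
```

```text
[317.2 197. ] [  132   127 16074] [0.524  0.2303 0.066 ] [0.5253 0.23   0.061 ]
[255.3 196.6] [  140   143 18876] [0.5132 0.176  0.066 ] [0.5142 0.1747 0.061 ]
[193.2 196.6] [  148   142 18798] [0.5027 0.1212 0.066 ] [0.5035 0.119  0.061 ]
[131.8 196.7] [  156   141 18487] [0.4921 0.0665 0.066 ] [0.4927 0.0632 0.061 ]
[[0.4967 0.2711 0.05  ]
 [0.5706 0.2569 0.05  ]
 [0.5269 0.0233 0.05  ]
 [0.4512 0.0379 0.05  ]] [0.51134986 0.14729244 0.05      ]
```

View pics/wc.png

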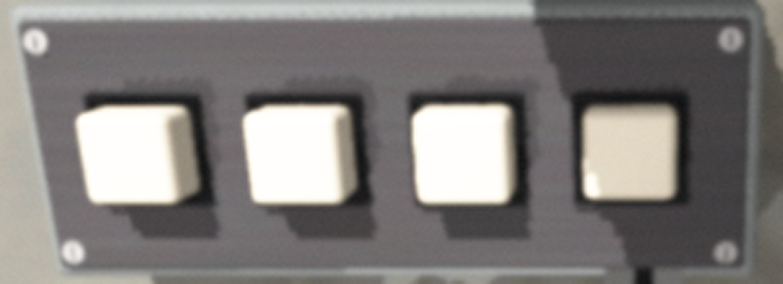

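The leftmost key's top is smaller (132 px against 140 px for the others), so it looks latched. I'll go above it and descend slowly.

Call:
send_rows(steps=[-1, -0.6, -0.6, 2, 0, -1, 0, 0, 2.5, 0, -1, 0, 0, 2.5, 0, -1, 0, 0, 2.5, 0, -1, 0, 0, 2, 0, -1, 0, 0, 1, 0, -1, 0, 0, 0.5, 0, -1, 0, 0, 0, 0, -1, 0, 0, 0, 0, -1, 0, 0, 0, 0])

```text
clock: 3.15
position: [0.5269, 0.2298, 0.0724]
ee_rot: [0.001, 0.095, 0.995, 0.0]
contact_force: [0.9, 0.5, -0.8]
width: 0.0001
gripper_force: 0.0
```

Call:
send_rows(steps=[-1, 0, 0, 0.2, 0, -1, 0, 0, 0.2, 0, -1, 0, 0, 0, 0, -1, 0, 0, 0, 0])

```text
clock: 3.55
position: [0.5262, 0.2294, 0.0673]
ee_rot: [-0.0, 0.095, 0.995, 0.0]
contact_force: [-0.1, 0.2, -0.6]
width: -0.0003
gripper_force: 0.0
```

Call:
send_rows(steps=[-1, 0, 0, 0.15, 0, -1, 0, 0, 0.15, 0, -1, 0, 0, 0, 0, -1, 0, 0, 0, 0])

```text
clock: 3.95
position: [0.5262, 0.2295, 0.0642]
ee_rot: [-0.0, 0.095, 0.995, 0.0]
contact_force: [-0.3, -0.6, -0.4]
width: -0.0003
gripper_force: 0.0
```

Call:
send_rows(steps=[-1, 0, 0, 0.1, 0, -1, 0, 0, 0.1, 0, -1, 0, 0, 0, 0, -1, 0, 0, 0, 0])

```text
clock: 4.35
position: [0.5262, 0.2295, 0.0623]
ee_rot: [-0.0, 0.095, 0.995, 0.0]
contact_force: [0.6, 0.3, 1.2]
width: -0.0002
gripper_force: 0.0
```

Call:
send_rows(steps=[-1, 0, 0, 0.1, 0, -1, 0, 0, 0, 0, -1, 0, 0, 0, 0])

```text
clock: 4.65
position: [0.5262, 0.2294, 0.0613]
ee_rot: [-0.0, 0.095, 0.995, 0.0]
contact_force: [-0.1, -0.0, 0.9]
width: -0.0
gripper_force: 0.0
```

Call:
send_rows(steps=[-1, 0, 0, 0.05, 0, -1, 0, 0, 0, 0, -1, 0, 0, 0, 0])

```text
clock: 4.95
position: [0.5262, 0.2295, 0.0611]
ee_rot: [0.0, 0.095, 0.995, 0.0]
contact_force: [-1.9, -0.4, 3.4]
width: 0.0002
gripper_force: 1.7
```

Contact at z = 61.1 mm with 3.4 N confirms that the leftmost key is latched. Next is key 2.

Call:
send_rows(steps=[-1, 0, 0, -1, 0, -1, 0, 0, -1, 0, -1, 0.1, -1.5, 0, 0, -1, 0, -2, 0, 0, -1, 0, -2, 0, 0, -1, 0, 0, 0.8, 0, -1, 0, 0, 0.5, 0, -1, 0, 0, 0, 0, -1, 0, 0, 0, 0])

```text
clock: 5.85
position: [0.5148, 0.1761, 0.0675]
ee_rot: [-0.0, 0.095, 0.995, 0.0]
contact_force: [-0.1, 0.2, 0.7]
width: 0.0001
gripper_force: 0.0
```

Call:
send_rows(steps=[-1, 0, 0, 0.1, 0, -1, 0, 0, 0.1, 0, -1, 0, 0, 0, 0, -1, 0, 0, 0, 0])

```text
clock: 6.25
position: [0.515, 0.1761, 0.0661]
ee_rot: [0.0, 0.095, 0.995, 0.0]
contact_force: [0.6, 0.2, 1.8]
width: 0.0001
gripper_force: 0.7
```

Contact is starting. I'll go about 1 mm deeper to be certain.

Call:
send_rows(steps=[-1, 0, 0, 0.1, 0, -1, 0, 0, 0, 0, -1, 0, 0, 0, 0])

```text
clock: 6.55
position: [0.515, 0.1759, 0.065]
ee_rot: [0.0, 0.095, 0.995, 0.0]
contact_force: [0.0, 2.0, 1.8]
width: 0.0003
gripper_force: 1.3
```

Call:
send_rows(steps=[-1, 0, 0, -1, 0, -1, 0, 0, -1, 0, -1, 0, -1.6, 0, 0, -1, 0, -2, 0, 0, -1, 0, -2, 0, 0, -1, 0, 0, 1, 0, -1, 0, 0, 0.7, 0, -1, 0, 0, 0.1, 0, -1, 0, 0, 0.1, 0, -1, 0, 0, 0.1, 0, -1, 0, 0, 0, 0, -1, 0, 0, 0, 0])

```text
clock: 7.75
position: [0.5039, 0.1209, 0.0649]
ee_rot: [-0.0, 0.095, 0.995, 0.0]
contact_force: [-1.4, -0.9, 2.3]
width: -0.0001
gripper_force: 1.3
```

Call:
send_rows(steps=[-1, 0, 0, -1, 0, -1, 0, 0, -1, 0, -1, 0, -1.6, 0, 0, -1, 0, -2, 0, 0, -1, 0, -2, 0, 0, -1, 0, 0, 1, 0, -1, 0, 0, 0.7, 0, -1, 0, 0, 0.1, 0, -1, 0, 0, 0.1, 0, -1, 0, 0, 0.1, 0, -1, 0, 0, 0, 0, -1, 0, 0, 0, 0])

```text
clock: 8.95
position: [0.4933, 0.0662, 0.0649]
ee_rot: [-0.0, 0.095, 0.995, 0.0]
contact_force: [-1.6, 1.1, 2.6]
width: 0.0002
gripper_force: 1.3
```

All four keys are tapped. Back to the latched key.

Call:
send_rows(steps=[-1, 0, 0, -1, 0, -1, 0, 0, -1.5, 0, -1, 0, 2.4, 0, 0, -1, 0, 2.4, 0, 0, -1, 0, 2.4, 0, 0, -1, 0, 2.4, 0, 0, -1, 0, 2.4, 0, 0, -1, 0, 2.4, 0, 0, -1, 0, 2.4, 0, 0, -1, 0, 0, 1, 0, -1, 0, 0, 1, 0, -1, 0, 0, 0, 0])

```text
clock: 10.15
position: [0.5237, 0.2294, 0.068]
ee_rot: [-0.002, 0.095, 0.995, -0.001]
contact_force: [-0.5, 0.1, 0.3]
width: -0.0002
gripper_force: 0.0
```

Call:
send_rows(steps=[-1, 0, 0, 0.5, 0, -1, 0, 0, 0.4, 0, -1, 0, 0, 0.3, 0, -1, 0, 0, 0.2, 0, -1, 0, 0, 0, 0, -1, 0, 0, 0, 0, -1, 0, 0, 0, 0, -1, 0, 0, 0, 0])

```text
clock: 10.95
position: [0.5255, 0.2299, 0.057]
ee_rot: [0.0, 0.095, 0.995, -0.0]
contact_force: [-2.3, -2.1, 8.8]
width: 0.0
gripper_force: 4.0
```

Call:
send_rows(steps=[-1, 0, 0, 0.15, 0, -1, 0, 0, 0, 0, -1, 0, 0, 0, 0, -1, 0, 0, 0, 0, -1, 0, 0, 0, 0])

```text
clock: 11.45
position: [0.5254, 0.2299, 0.056]
ee_rot: [0.0, 0.095, 0.995, -0.0]
contact_force: [-3.2, -2.6, 11.1]
width: 0.0002
gripper_force: 5.4
```

Call:
send_rows(steps=[-1, 0, 0, -1, 0, -1, 0, 0, -2, 0, -1, 0, 0, -2, 0, -1, 0, 0, -3, 0, -1, 0, 0, -3, 0, -1, 0, 0, -3, 0, -1, 0, 0, 0, 0, -1, 0, 0, 0, 0, -1, 0, 0, 0, 0])

```text
clock: 12.35
position: [0.5245, 0.2302, 0.1931]
ee_rot: [-0.001, 0.095, 0.995, -0.0]
contact_force: [0.4, -0.6, -0.5]
width: -0.0001
gripper_force: 0.0
```

Run:
```python
from rig import *
from h import *
d=get_image("wrist");print(get_state()["position"],get_state()["contact_force"])
cv2.imwrite("pics/w2.png",d["color"][:,:,::-1])
```

```text
[0.52445924 0.23016777 0.19285167] [ 1.53343331 -0.61667007 -1.30803978]
```

View pics/w2.png

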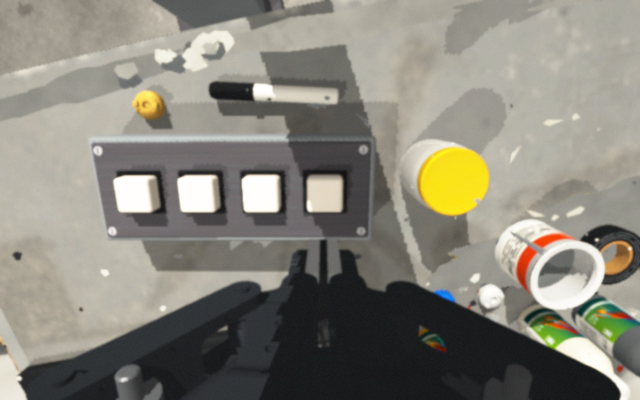

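The leftmost key at (326,193) now matches the size of the others and shows its side, so it is up. The jar, marker and cap haven't moved.

```bash
python3 -c "
from rig import *
print(sign_off())"
```

```text
the job is handed in; nothing more can be done
None
```

I tapped all four keys lightly from left to right, pressed the latched leftmost key to its stop and released it. It came up level with the others in the last wrist picture, and I handed the job in; the sign-off returned no verdict.

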